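# Set the thermometer height on a screw stand, taking up the backlash

## Robot

A 6-joint arm with a two-finger parallel gripper is mounted at the origin on the work surface. World frame = base frame: x ahead of the robot, y to its left, z up, the work surface at z = 0. Lengths are in mm, angles in rad, forces in N, time in s.
With the tool pointing down it reaches from about 350 to 775 mm from the base axis. Payload 7.3 kg.
Tool frame: the origin (TCP) lies on the centre line of the jaws, within the pads' length; the fingertips stand 17 mm ahead of it and the grasp point (between the pads) lies 2 mm behind it; z points along the fingers, y is the line along which they close (so a half turn about z gives the same grasp; the last joint's range is limited). The gripper opens to 92 mm and grips with 3 to 60 N. Pads are 19 mm wide; open, the fingers measure 130 mm over their backs; the gripper's body (75 mm by 190 mm) begins 47 mm behind the grasp point.
Start: joints at [1.184, 0.342, 1.524, -0, 1.275, -0.146], TCP at [125.185, 509.874, 243.741] pointing down, gripper open.
Joint ranges: [-2.53, 2.53], [-0.77, 2.02], [0.04, 2.7], [-1, 4.14], [0.28, 2.66], [-3.11, 3.11]. Speed limits (rad/s): [2.57, 2.57, 3.14, 3.14, 3.14, 3.14].

## Interface

Orientations are given as [roll, pitch, yaw] about the fixed x, y, z axes, in that order (R = Rz(yaw) Ry(pitch) Rx(roll)).
In Python, from plant import bot gives the robot as it stands. The module is installed in compiled form; this text tells all that it offers.
- The arm moves only by the shell command python3 -m pendant 'ROWS'. ROWS is JSON, a list of rows, each a list of 3 entries, a list of its own where there are three numbers: the shift along the world's x, y, z as a fraction of full scale, then the turn, a rotation vector about the world's x, y, z as a fraction of full scale, then the opening, from -1 (shut) to 1 (fully open), so that 0 is half open. In form: [[[tx, ty, tz], [rx, ry, rz], claw], ...]. A call has exactly 10 rows; each row shifts and turns the commanded pose from where the row before left it; what a row does not reach is not made up. Full scale, the value 1, is 30 mm for a shift and 0.12 rad for a turn. A row lasts 1/12 s, in which the tool goes at most 41.7 mm and 7.16 degrees, less where a joint would pass 70% of its speed; a pose out of reach is approached as far as the arm can. A call with a number of a shift or a turn outside -1 to 1 is refused whole. A call with a gripper value outside its range is refused whole. The fingers move at their own pace and stop on an object; the grip force is fixed at half the most. Time passes only in rows, so rows that do not move let the fingers close, or fill a call up. It gives the time, the measured TCP pose, the force, the opening and the grip force at its end, in the units of the state.
- bot.get_obs(): the state, without advancing time (a new reading comes with each control period).
- bot.capture(name): name is "scene" or "top" or "wrist"; returns the picture (384x512x3 uint8, blue, green, red); there is no depth.
- bot.camera_params(name): a dict with "fovy" (degrees; the focal length in pixels is half the picture's height over the tangent of half this angle, whatever the lens; pixels are square), "cx", "cy" (the principal point, pixels), "camera_from_world" (4x4, takes a point from world to camera coordinates). Camera axes: x right, y down, z forward; pixel columns grow to the right and rows downward; lengths in mm; the calibration is good to about 2 mm. A picture is of the moment at which its call begins: read the wrist's pose just before it. camera_params takes no time and is no camera call; for the wrist camera it gives the pose at the moment of the call.
- bot.close_job(): hands the job in; it is judged then, once.
The state is a dict: "time": time; "joint_positions": joint angles; "dq": joint speeds; "tau": joint torques, N m; "tool_pos": TCP position; "tcp_rot": TCP orientation; "contact_force": force on the tool from outside, world axes, zero at the start; "moment": the same for the moment, N m; "grip_width": finger opening in mm; "finger_force": force on a finger pad.
Only numpy, scipy, OpenCV 4.12 (cv2) and the standard library are available. Lean on these libraries where they do the work, as an engineer would, in place of code of your own. Each camera call takes 0.05 s, during which the arm holds its last target. There are 200 camera calls.

## Task

Wind the handwheel on top of the screw stand to lower the thermometer carrier about 5 mm past the 30 mm mark of its scale, then wind it back up to 30 mm so that the backlash is taken up and the weight rests on the screw. Let go of the wheel without turning it back, do not run the thermometer down onto the beaker's bottom, and leave the glassware and bottles where they stand.

Things in the scene. Friction and masses are not known exactly. Their poses are not given: they have to be found in the camera images.
- stand: Screw stand fixed to the bench; its place and yaw vary. Origin: centre of the underside of its blue base plate (160 mm along its x, 270 mm along its y, 16 mm thick). An aluminium back plate with two guide rods and a leadscrew stands on it at y = -66 mm, the beaker at y = +45 mm. The white scale faces its +x side. Nothing on it or near it is higher than the handwheel and its grip.
- wheel_axis (a point): Point on the upright axis of the handwheel, level with the middle of the crank grip, 279 mm above the bench. The handwheel is a dark steel disc on top of the stand, 86 mm across and 11 mm thick; its rim top is 251 mm and its hub top 254 mm above the bench.
- crank_grip (a point): Centre (half-way up) of the upright black crank grip on the handwheel: 18 mm thick, 50 mm tall, 32 mm from the wheel's axis, foot 254 mm and top 304 mm above the bench. It revolves freely about its own upright axis, so it can be led round the circle with the gripper's orientation unchanged. Takes about 3 to 4 N to drive.
- screw (a joint): Turn of the leadscrew under the handwheel, in rad, clockwise from above positive. Clockwise raises the carrier, anticlockwise lowers it, 10 mm for each full turn. The screw stays where it is left; the carrier cannot be pushed up or down by hand.
- carrier (a joint): Reading of the carrier on the scale, in m: 0.030 is 30 mm; grows upward, range 0 to 0.060, starts between 0.034 and 0.042. The carrier is the aluminium block (84 x 38 x 44 mm) on the guide rods; its index line is at mid height. The scale has a mark every 5 mm from 0 (lowest), long ones every 10 mm: 30 mm is the fourth long mark from below. The 0 mark is 125 mm above the bench.
- handwheel (a joint): Backlash: where the handwheel stands in the screw's free play, in rad, clockwise positive: +0.63 when taken up for raising (weight rests on the screw), -0.63 when taken up for lowering; starts anywhere between. On reversing, the wheel turns 1.26 rad (as much as 2 mm of travel) before the carrier moves. It is not the wheel's total angle.
- bracket_top (a point): Point in the middle of the flat top of the carrier's aluminium arm (20 mm wide, 82 mm long, 14 mm thick), on the side of the beaker, 75 mm from the wheel's axis. Its height above the bench is 132 mm plus the scale reading, so 162 mm when the carrier is at 30 mm.
- beaker: Empty glass beaker, 70 mm across, 95 mm tall, loose on the stand's base plate, with the thermometer stem inside it. Origin at the centre of its underside. Must stay there.
- reagent: Closed amber bottle, 68 mm across, 150 mm tall, 185 to 220 mm from the stand's centre on the beaker's side. Origin at the centre of its underside.
- dish: Low covered glass dish, 90 mm across, 18 mm tall, beyond the stand. Origin at the centre of its underside.
- jar: White jar, 56 mm across, 60 mm tall, on the other side of the stand from the bottle. Origin at the centre of its underside.
- stem_tip (a point): Lower tip of the stem (7 mm thick) of the steel dial thermometer that stands upright in the end of the carrier's arm, 111 mm from the wheel's axis, with its 48 mm dial facing up. The stem hangs in the beaker; its tip is 11 mm plus the scale reading above the bench and would meet the beaker's bottom at a reading of about 10 mm.
Mind the look-alikes: they are no part of the job. There is more than one size of the beaker; the one meant has the size given above.

How it is judged:
By the outcome, as a careful person would: the job done as asked, in the order asked, and still so for the second after the job is handed in, with the robot touching nothing.
It also fails if it takes over 61 s, if anything falls off the work surface, if the arm or the gripper's body presses on something with over 40 N, if the wrist force passes 120 N, or if a joint passes its speed limit or range.

## Working session

There is one attempt and no reset: what is moved stays moved. The work goes in short steps, Python scripts to look and compute and a shell command to move; the robot and the scene stay as the last step left them, time stands still between calls to the robot, and variables do not carry over. Pictures are saved under pics/ and viewed, at most 10 in all, crops included, and the job is handed in when it is done.

```bash
mkdir -p pics
python3 - <<'E'
from plant import bot
import cv2,numpy as np
o=bot.get_obs();print({k:np.round(v,3).tolist() for k,v in o.items()})
a=bot.capture("scene");b=bot.capture("top")
cv2.imwrite("pics/s0.png",a);cv2.imwrite("pics/t0.png",b)
for n in("scene","top","wrist"):
  p=bot.camera_params(n);print(n,p["fovy"],p["cx"],p["cy"],np.round(p["camera_from_world"],3).tolist())
E
```

```text
{'time': 0.0, 'joint_positions': [1.184, 0.343, 1.525, -0.0, 1.275, -0.146], 'dq': [0.002, 0.001, -0.0, 0.001, 0.002, -0.0], 'tau': [-0.0, -43.124, -24.423, 0.072, 0.056, -0.0], 'tool_pos': [125.045, 509.504, 243.063], 'tcp_rot': [-3.14, -0.0, 2.901], 'contact_force': [0.102, 0.208, -0.464], 'moment': [0.004, 0.005, 0.025], 'finger_force': 0.0, 'grip_width': 91.98}
scene 49.58593747350611 252.74093340839363 190.03405079751357 [[0.974, -0.227, -0.009, -552.64], [-0.19, -0.793, -0.58, 298.025], [0.124, 0.566, -0.815, 953.529], [0.0, 0.0, 0.0, 1.0]]
top 49.1733557413049 260.5157966491483 195.1986137475423 [[0.019, -0.999, -0.034, 110.317], [-0.984, -0.013, -0.177, 617.234], [0.176, 0.037, -0.984, 1031.278], [0.0, 0.0, 0.0, 1.0]]
wrist 64.41816273782024 254.99717217676587 189.91965857472482 [[0.238, 0.971, -0.001, -525.164], [0.94, -0.23, 0.252, -32.317], [0.244, -0.061, -0.968, 388.961], [0.0, 0.0, 0.0, 1.0]]
```

View pics/s0.png

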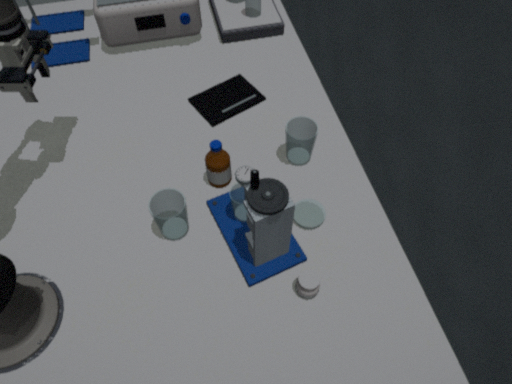

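View pics/t0.png

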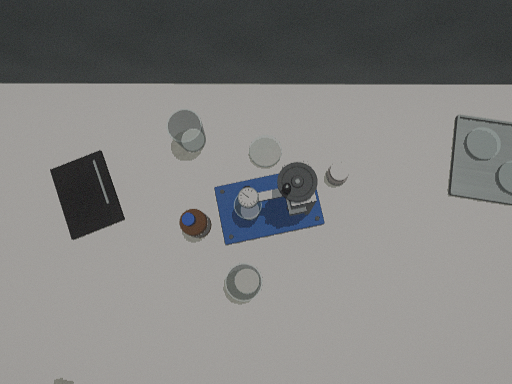

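The scene view shows the handwheel at about (268,195) with its grip at (255,180). In the top view they are at (298,181) and (287,187). The blue base lies around (269,208), with the dial and arm at (249,197). Look-alike beakers stand at (172,215) and (300,142) in the scene view. The black things that could pass for the grip are the tablet at (227,100) and the object at far left, and neither is on the wheel.

```bash
cat > h.py <<'E'
import numpy as np,cv2
from plant import bot
def K(p):
    f=192/np.tan(np.radians(p["fovy"]/2));return np.array([[f,0,p["cx"]],[0,f,p["cy"]],[0,0,1]])
def ray(p,uv):
    T=np.array(p["camera_from_world"]);R=T[:3,:3]
    return -R.T@T[:3,3], R.T@np.linalg.inv(K(p))@np.array([uv[0],uv[1],1.])
def plane(p,uv,z):
    c,d=ray(p,uv);return c+d*(z-c[2])/d[2]
def proj(p,X):
    T=np.array(p["camera_from_world"]);q=K(p)@(T[:3,:3]@np.array(X)+T[:3,3]);return q[:2]/q[2]
def tri(p1,u1,p2,u2):
    c,d=ray(p1,u1);e,g=ray(p2,u2);d/=np.linalg.norm(d);g/=np.linalg.norm(g)
    s=np.linalg.lstsq(np.c_[d,-g],e-c,rcond=None)[0];a=c+d*s[0];b=e+g*s[1];return (a+b)/2,np.linalg.norm(a-b)
E
python3 - <<'E'
from h import *
S=bot.camera_params("scene");T=bot.camera_params("top")
s=cv2.imread("pics/s0.png");t=cv2.imread("pics/t0.png")
print("wheel",plane(T,(298,181),251),plane(S,(268,195),251))
print("grip top",plane(T,(287,186),304),plane(S,(254.5,172),304))
m=cv2.inRange(cv2.cvtColor(t,cv2.COLOR_BGR2HSV),(105,120,40),(125,255,255))
m=cv2.morphologyEx(m,cv2.MORPH_OPEN,np.ones((3,3)));
n,l,st,c=cv2.connectedComponentsWithStats(m);k=1+np.argmax(st[1:,4])
r=cv2.minAreaRect(cv2.findNonZero((l==k).astype(np.uint8)));
for q in cv2.boxPoints(r):print("base",q,plane(T,q,16)[:2])
cv2.imwrite("pics/z0.png",np.hstack([cv2.resize(t[140:260,200:330],None,fx=3,fy=3,interpolation=2),cv2.resize(s[150:280,200:330],(390,360),interpolation=2)]))
E
```

```text
wheel [612.36226183  33.78752537 251.        ] [609.44339272  33.81240424 251.        ]
grip top [590.47684496  58.49672329 304.        ] [587.17631199  57.51839582 304.        ]
base [213.40102 187.1248 ] [643.25650334 250.06150683]
base [311.9168 166.6007] [703.36057685 -16.26369525]
base [323.75543 223.42598] [548.99785771 -47.10532141]
base [225.23962 243.95009] [490.49842751 212.62378736]
```

View pics/z0.png

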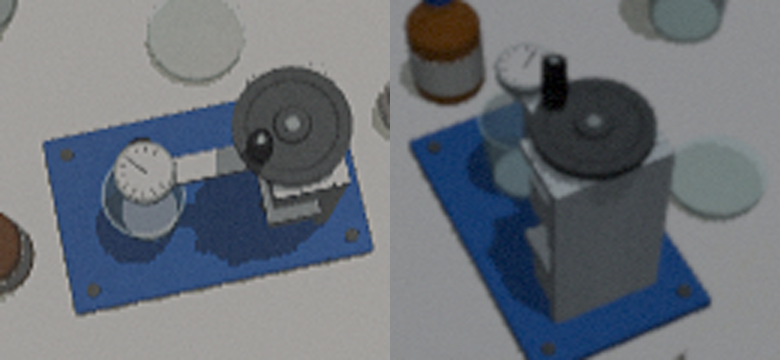

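The crop confirms the black grip standing on the handwheel, at top-view pixel (288,185). Its distance from the axis comes out at 32 mm, matching the 32 mm given. The beaker under the dial is the stand's own. Next I work out the wrist camera mount.

Run:
```python
from h import *
from scipy.spatial.transform import Rotation as Ro
o=bot.get_obs();p=bot.camera_params("wrist");T=p["camera_from_world"];T=np.array(T)
Rt=Ro.from_euler("xyz",o["tcp_rot"]).as_matrix()
c=-T[:3,:3].T@T[:3,3]
print("cam in tool",Rt.T@(c-o["tool_pos"]),"fwd",Rt.T@T[2,:3],"right",Rt.T@T[0,:3]);print(Rt.round(3))
print("grip",tri(bot.camera_params("top"),(288,185),bot.camera_params("scene"),(254.4,171.8)))
print("hub",tri(bot.camera_params("top"),(297.3,181.3),bot.camera_params("scene"),(267.7,194.5)))
```

```text
cam in tool [  67.19081207    0.65809096 -140.85629689] fwd [-2.52065968e-01  4.82548980e-04  9.67709933e-01] right [ 9.94057807e-04  9.99999477e-01 -2.39721198e-04]
[[-0.971  0.238 -0.   ]
 [ 0.238  0.971 -0.001]
 [ 0.    -0.001 -1.   ]]
grip (array([589.30302288,  56.50521904, 306.69125456]), np.float64(5.264861744247799))
hub (array([610.38779542,  35.25440497, 251.16386864]), np.float64(2.4821023816976484))
```

```bash
python3 -m pendant '[[[0.7,-0.5,0.4],[0,0,-0.75],1],[[0.7,-0.5,0.4],[0,0,-0.75],1],[[0.7,-0.5,0.4],[0,0,-0.75],1],[[0.7,-0.5,0.4],[0,0,-0.75],1],[[0.7,-0.5,0.4],[0,0,-0.75],1],[[0.7,-0.5,0.4],[0,0,-0.75],1],[[0.7,-0.5,0.4],[0,0,-0.75],1],[[0.7,-0.5,0.4],[0,0,-0.75],1],[[0.7,-0.5,0.4],[0,0,-0.75],1],[[0.7,-0.5,0.4],[0,0,-0.75],1]]'
python3 -m pendant '[[[0.7,-0.5,0],[0,0,-0.75],1],[[0.7,-0.5,0],[0,0,-0.75],1],[[0.7,-0.5,0],[0,0,-0.75],1],[[0.7,-0.5,0],[0,0,-0.75],1],[[0.7,-0.5,0],[0,0,-0.75],1],[[0.7,-0.5,0],[0,0,-0.75],1],[[0.7,-0.5,0],[0,0,-0.75],1],[[0.7,-0.5,0],[0,0,-0.75],1],[[0.7,-0.5,0],[0,0,-0.75],1],[[0.7,-0.5,0],[0,0,-0.75],1]]'
```

```text
time: 0.93
tool_pos: [335.9, 358.9, 364.0]
tcp_rot: [-3.141, 0.0, 1.996]
contact_force: [0.5, 0.2, -0.3]
grip_width: 92.1
finger_force: 0.0
time: 1.77
tool_pos: [546.0, 208.9, 363.2]
tcp_rot: [-3.141, 0.001, 1.096]
contact_force: [0.3, 0.4, -0.0]
grip_width: 91.9
finger_force: 0.0
```

```bash
python3 -m pendant '[[[0.66,-0.49,0],[0,0,-0.73],1],[[0.66,-0.49,0],[0,0,-0.73],1],[[0.66,-0.49,0],[0,0,-0.73],1],[[0.66,-0.49,0],[0,0,-0.73],1],[[0.66,-0.49,0],[0,0,-0.73],1],[[0.66,-0.49,0],[0,0,-0.73],1],[[0.66,-0.49,0],[0,0,-0.73],1],[[0.66,-0.49,0],[0,0,-0.73],1],[[0.66,-0.49,0],[0,0,-0.73],1],[[0.66,-0.49,0],[0,0,-0.73],1]]'
python3 -m pendant '[[[0,0,-0.7],[0,0,0],1],[[0,0,-0.7],[0,0,0],1],[[0,0,-0.7],[0,0,0],1],[[0,0,-0.7],[0,0,0],1],[[0,0,-0.7],[0,0,0],1],[[0,0,-0.7],[0,0,0],1],[[0,0,0],[0,0,0],1],[[0,0,0],[0,0,0],1],[[0,0,0],[0,0,0],1],[[0,0,0],[0,0,0],1]]'
python3 - <<'E'
from h import *
a=bot.capture("wrist");cv2.imwrite("pics/w1.png",a)
cv2.imwrite("pics/w1v.png",cv2.resize(a,None,fx=1.5,fy=1.5,interpolation=2))
print(np.round(bot.get_obs()["joint_positions"],2))
E
```

```text
time: 2.6
tool_pos: [743.7, 62.1, 363.2]
tcp_rot: [-3.141, 0.001, 0.22]
contact_force: [-0.4, 1.0, 0.6]
grip_width: 92.1
finger_force: 0.0
time: 3.43
tool_pos: [743.9, 62.9, 239.8]
tcp_rot: [3.141, -0.003, 0.225]
contact_force: [0.2, -0.1, 0.1]
grip_width: 91.6
finger_force: 0.0
[-0.02  0.79  0.75 -0.    1.59  1.33]
```

View pics/w1v.png

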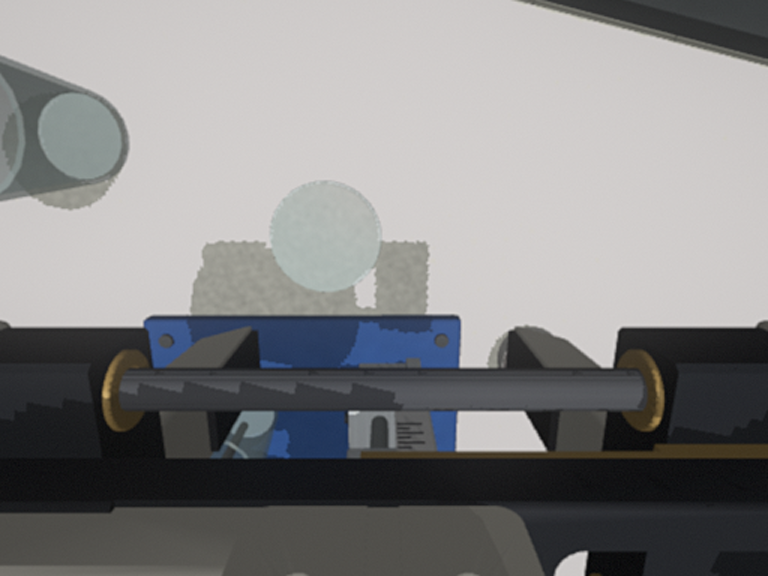

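The wrist view from the far side shows the scale at view pixel (412,430) and the carrier's slot at (375,430). The gripper frame partly covers both. I will tilt the tool inwards so the scale moves up into the clear part of the picture.

```bash
python3 -m pendant '[[[-0.17,0,0],[-0.14,0.61,0],1],[[-0.17,0,0],[-0.14,0.61,0],1],[[-0.17,0,0],[-0.14,0.61,0],1],[[-0.17,0,0],[-0.14,0.61,0],1],[[-0.17,0,0],[-0.14,0.61,0],1],[[-0.17,0,0],[-0.14,0.61,0],1],[[0,0,0],[0,0,0],1],[[0,0,0],[0,0,0],1],[[0,0,0],[0,0,0],1],[[0,0,0],[0,0,0],1]]'
python3 - <<'E'
from h import *
a=bot.capture("wrist");cv2.imwrite("pics/w2.png",a)
cv2.imwrite("pics/w2v.png",cv2.resize(a[120:300,160:380],None,fx=3.3,fy=3.3,interpolation=2))
print(np.round(bot.get_obs()["joint_positions"],2))
E
```

```text
time: 4.32
tool_pos: [710.4, 62.5, 240.0]
tcp_rot: [3.139, 0.442, 0.224]
contact_force: [0.3, 0.3, 0.5]
grip_width: 91.8
finger_force: 0.0
[ 0.02  1.17  0.04 -0.13  2.36  1.29]
```

View pics/w2v.png

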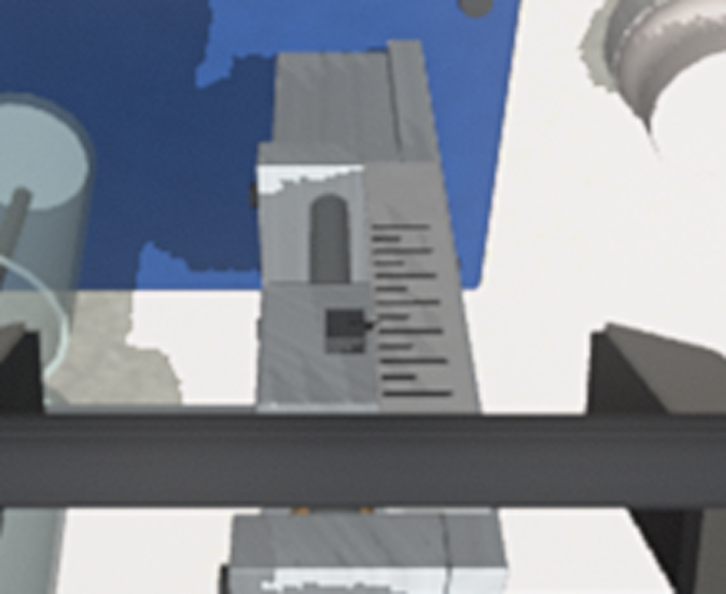

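The tilted wrist view shows the whole scale: long marks from view y=227 (0 mm) to 393 (60 mm), with 30 mm at y≈302. The dark index block's tip is at (370,326), which reads about 38 mm. I will check for parallax using the known heights.

Run:
```python
from h import *
p=bot.camera_params("wrist");a=cv2.imread("pics/w2.png")
uv=lambda x,y:(160+(x+.5)/3.3-.5,120+(y+.5)/3.3-.5)
W=np.array([611,35]);ex=np.array([.975,.22]);ey=np.array([-.22,.975])
def st(P):d=P[:2]-W;return np.round([d@ex,d@ey,P[2]],1)
for r,x,y in[(0,373,227),(10,374,250),(20,375,274.5),(30,377,302),(40,379,331),(50,381,361),(60,383,394)]:
    print(r,st(plane(p,uv(x,y),125+r)))
print("cam",st(ray(p,(0,0))[0]))
for n,x,y in[("tip",371,326),("sq top",345,309),("sq bot",345,352),("carr low edge",300,283),("carr up edge",300,405),("lowblock",300,165)]:
    c,d=ray(p,uv(x,y))
    out=[]
    for X in(15,20,30,42,46):
        s=(X-(c[:2]-W)@ex)/(d[:2]@ex);out.append(st(c+d*s)[1:])
    print(n,np.array(out).tolist())
cv2.imwrite("pics/w2z.png",cv2.resize(a[175:250,225:305],None,fx=8,fy=8,interpolation=cv2.INTER_CUBIC))
```

```text
0 [ 47.8 -11.3 125. ]
10 [ 48.1 -11.1 135. ]
20 [ 48.4 -10.9 145. ]
30 [ 48.1 -10.9 155. ]
40 [ 47.9 -11.  165. ]
50 [ 47.9 -10.9 175. ]
60 [ 47.6 -10.9 185. ]
cam [225.2   5.8 338.6]
tip [[-11.8, 130.8], [-11.4, 135.7], [-10.6, 145.6], [-9.6, 157.5], [-9.2, 161.4]]
sq top [[-4.4, 123.7], [-4.1, 128.8], [-3.7, 139.1], [-3.1, 151.3], [-2.9, 155.4]]
sq bot [[-4.0, 141.2], [-3.7, 145.9], [-3.3, 155.3], [-2.7, 166.5], [-2.5, 170.3]]
carr low edge [[9.1, 112.4], [9.1, 117.8], [8.9, 128.5], [8.7, 141.5], [8.6, 145.8]]
carr up edge [[8.7, 160.7], [8.6, 164.9], [8.5, 173.4], [8.3, 183.5], [8.2, 186.9]]
lowblock [[9.7, 51.3], [9.6, 58.1], [9.4, 71.8], [9.2, 88.2], [9.1, 93.6]]
```

View pics/w2z.png

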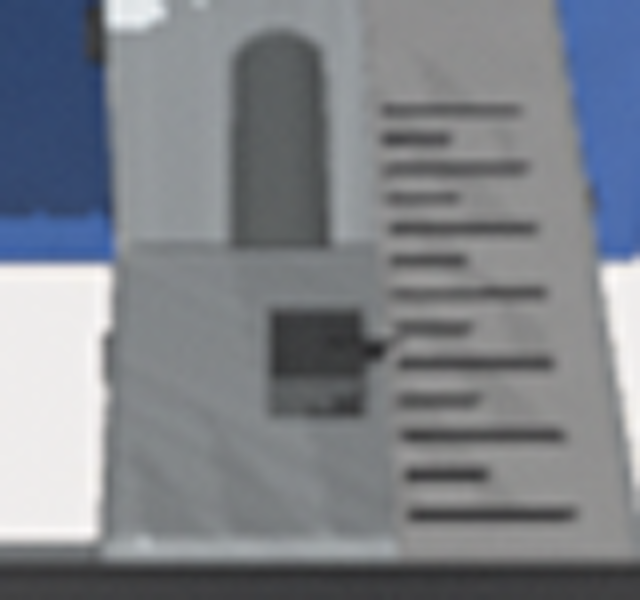

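The reading is about 38.2 mm. The carrier's lower edge at x=42 mm gives 38.5, so the two agree. Next I untilt, rise and move over the grip.

```bash
python3 -m pendant '[[[0,0,0.5],[0.14,-0.6,0],1],[[0,0,0.5],[0.14,-0.6,0],1],[[0,0,0.5],[0.14,-0.6,0],1],[[0,0,0.5],[0.14,-0.6,0],1],[[0,0,0.5],[0.14,-0.6,0],1],[[0,0,0.6],[0.13,-0.6,0],1],[[-0.5,0,0],[0,0,0],1],[[-0.5,0,0],[0,0,0],1],[[0,0,0],[0,0,0],1],[[0,0,0],[0,0,0],1]]'
python3 - <<'E'
from h import *
p=bot.camera_params("wrist");a=bot.capture("wrist");cv2.imwrite("pics/w3.png",a)
o=bot.get_obs();print(o["tool_pos"],o["tcp_rot"])
print("expected px: grip top",proj(p,(588.7,57,304)),"hub",proj(p,(611,34.5,254)))
print("tilt resid",proj(p,(611,34.5,251)))
E
```

```text
time: 5.2
tool_pos: [680.9, 62.4, 333.3]
tcp_rot: [3.139, 0.003, 0.225]
contact_force: [1.4, -1.1, 0.1]
grip_width: 91.9
finger_force: 0.0
[681.23773694  62.44325392 331.90740737] [3.13988178 0.004626   0.22506109]
expected px: grip top [232.62770007 355.01459671] hub [269.40139345 290.42820657]
tilt resid [269.23001876 288.34454634]
```

View pics/w3.png

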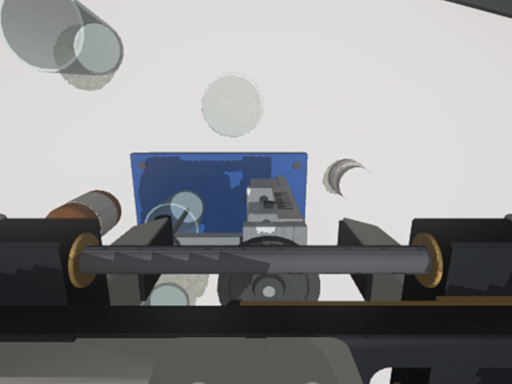

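The wrist view shows the hub at (268.5,292), which puts the axis near (610,35). The grip itself is hidden below the bar. Now I move over it, descend and close.

```bash
python3 -m pendant '[[[-0.62,-0.03,0],[0,0,0],1],[[-0.62,-0.03,0],[0,0,0],1],[[-0.62,-0.03,0],[0,0,0],1],[[-0.62,-0.03,0],[0,0,0],1],[[-0.62,-0.04,0],[0,0,0],1],[[0,0,-0.5],[0,0,0],1],[[0,0,-0.5],[0,0,0],1],[[0,0,-0.4],[0,0,0],1],[[0,0,-0.3],[0,0,0],1],[[0,0,0],[0,0,0],1]]'
python3 -m pendant '[[[0,0,0],[0,0,0],-0.2],[[0,0,0],[0,0,0],-0.4],[[0,0,0],[0,0,0],-0.5],[[0,0,0],[0,0,0],-0.6],[[0,0,0],[0,0,0],-0.8],[[0,0,0],[0,0,0],-1],[[0,0,0],[0,0,0],-1],[[0,0,0],[0,0,0],-1],[[0,0,0],[0,0,0],-1],[[0,0,0],[0,0,0],-1]]'
python3 - <<'E'
from h import *
a=bot.capture("top");cv2.imwrite("pics/t1.png",a)
E
```

```text
time: 6.08
tool_pos: [587.6, 57.6, 276.0]
tcp_rot: [-3.141, 0.013, 0.225]
contact_force: [-0.0, -0.2, 0.0]
grip_width: 91.8
finger_force: 0.0
time: 6.92
tool_pos: [587.1, 57.7, 277.8]
tcp_rot: [3.141, 0.011, 0.225]
contact_force: [0.1, -0.3, 0.3]
grip_width: 29.9
finger_force: 0.0
```

```bash
python3 -m pendant '[[[0,0,0.05],[0,0,0],-1],[[0,0,0.05],[0,0,0],-1],[[0,0,0],[0,0,0],-1],[[0,0,0],[0,0,0],-1],[[0,0,0],[0,0,0],-1],[[0,0,0],[0,0,0],-1],[[0,0,0],[0,0,0],-1],[[0,0,0],[0,0,0],-1],[[0,0,0],[0,0,0],-1],[[0,0,0],[0,0,0],-1]]'
```

```text
time: 7.8
tool_pos: [586.7, 57.6, 279.7]
tcp_rot: [-3.141, 0.013, 0.225]
contact_force: [1.8, -1.6, -18.8]
grip_width: 17.1
finger_force: 30.0
```

```bash
python3 -m pendant '[[[-0.12,-0.142,-0.04],[0,0,0],-1],[[-0.093,-0.161,0],[0,0,0],-1],[[-0.064,-0.175,0],[0,0,0],-1],[[-0.032,-0.183,0],[0,0,0],-1],[[0,-0.186,0],[0,0,0],-1],[[0.032,-0.183,0],[0,0,0],-1],[[0.064,-0.175,0],[0,0,0],-1],[[0.093,-0.161,0],[0,0,0],-1],[[0.12,-0.142,0],[0,0,0],-1],[[0.142,-0.12,0],[0,0,0],-1]]'
```

```text
time: 8.63
tool_pos: [591.4, 7.6, 279.6]
tcp_rot: [3.141, 0.012, 0.225]
contact_force: [-3.5, -0.8, -13.6]
grip_width: 17.6
finger_force: 30.0
```

```bash
python3 -m pendant '[[[0.161,-0.093,-0.06],[0,0,0],-1],[[0.175,-0.064,0],[0,0,0],-1],[[0.183,-0.032,0],[0,0,0],-1],[[0.186,0,0],[0,0,0],-1],[[0.183,0.032,0],[0,0,0],-1],[[0.175,0.064,0],[0,0,0],-1],[[0.161,0.093,0],[0,0,0],-1],[[0.142,0.12,0],[0,0,0],-1],[[0.12,0.142,0],[0,0,0],-1],[[0.093,0.161,0],[0,0,0],-1]]'
```

```text
time: 9.47
tool_pos: [638.9, 22.4, 279.2]
tcp_rot: [3.141, 0.01, 0.226]
contact_force: [-8.8, 0.2, 5.7]
grip_width: 17.2
finger_force: 30.0
```

```bash
python3 -m pendant '[[[0.044,0.182,0.02],[0,0,0],-1],[[0.032,0.183,0],[0,0,0],-1],[[0,0.186,0],[0,0,0],-1],[[-0.032,0.183,0],[0,0,0],-1],[[-0.064,0.175,0],[0,0,0],-1],[[-0.093,0.161,0],[0,0,0],-1],[[-0.12,0.142,0],[0,0,0],-1],[[-0.142,0.12,0],[0,0,0],-1],[[-0.161,0.093,0],[0,0,0],-1],[[-0.175,0.064,0],[0,0,0],-1]]'
```

```text
time: 10.3
tool_pos: [618.7, 65.1, 279.3]
tcp_rot: [3.138, 0.008, 0.225]
contact_force: [-0.2, -6.5, 0.8]
grip_width: 17.4
finger_force: 30.0
```

```bash
python3 -m pendant '[[[-0.183,0.015,0],[0,0,0],-1],[[-0.186,0,0],[0,0,0],-1],[[-0.183,-0.032,0],[0,0,0],-1],[[-0.175,-0.064,0],[0,0,0],-1],[[-0.161,-0.093,0],[0,0,0],-1],[[-0.142,-0.12,0],[0,0,0],-1],[[-0.12,-0.142,0],[0,0,0],-1],[[-0.093,-0.161,0],[0,0,0],-1],[[-0.064,-0.175,0],[0,0,0],-1],[[-0.032,-0.183,0],[0,0,0],-1]]'
```

```text
time: 11.13
tool_pos: [576.9, 38.2, 279.2]
tcp_rot: [-3.14, 0.009, 0.226]
contact_force: [1.6, 3.4, 6.7]
grip_width: 17.3
finger_force: 30.0
```

```bash
python3 -m pendant '[[[0,-0.186,0],[0,0,0],-1],[[0.032,-0.183,0],[0,0,0],-1],[[0.064,-0.175,0],[0,0,0],-1],[[0.093,-0.161,0],[0,0,0],-1],[[0.12,-0.142,0],[0,0,0],-1],[[0.142,-0.12,0],[0,0,0],-1],[[0.161,-0.093,0],[0,0,0],-1],[[0.175,-0.064,0],[0,0,0],-1],[[0.183,-0.032,0],[0,0,0],-1],[[0.186,0,0],[0,0,0],-1]]'
python3 - <<'E'
from h import *
print(np.round(bot.get_obs()["contact_force"],1))
cv2.imwrite("pics/w4.png",bot.capture("wrist"));cv2.imwrite("pics/t2.png",bot.capture("top"))
E
```

```text
time: 11.97
tool_pos: [611.0, 2.5, 279.2]
tcp_rot: [-3.142, 0.013, 0.225]
contact_force: [-3.8, -1.5, 7.5]
grip_width: 17.5
finger_force: 30.0
[-3.8 -1.5  7.5]
```

```bash
python3 -m pendant '[[[0,0,0],[0,0,0],0],[[0,0,0],[0,0,0],0],[[0,0,0],[0,0,0],0],[[0,0,0],[0,0,0],0],[[0,0,0],[0,0,0],0],[[0,0,0],[0,0,0],0],[[0,0,0.6],[0,0,0],0],[[0,0,0.6],[0,0,0],0],[[0,0,0.6],[0,0,0],0],[[0,0,0.6],[0,0,0],0]]'
python3 -m pendant '[[[0.66,0.4,0],[-0.08,0.36,0],0],[[0.66,0.4,0],[-0.08,0.36,0],0],[[0.66,0.4,0],[-0.08,0.36,0],0],[[0.66,0.4,0],[-0.08,0.36,0],0],[[0.66,0.4,0],[-0.08,0.36,0],0],[[0,0,-0.74],[-0.08,0.36,0],0],[[0,0,-0.74],[-0.08,0.36,0],0],[[0,0,-0.74],[-0.08,0.36,0],0],[[0,0,-0.74],[-0.08,0.36,0],0],[[0,0,-0.74],[-0.08,0.36,0],0]]'
python3 -m pendant '[[[0,0,0],[0,0,0],0],[[0,0,0],[0,0,0],0],[[0,0,0],[0,0,0],0],[[0,0,0],[0,0,0],0],[[0,0,0],[0,0,0],0],[[0,0,0],[0,0,0],0],[[0,0,0],[0,0,0],0],[[0,0,0],[0,0,0],0],[[0,0,0],[0,0,0],0],[[0,0,0],[0,0,0],0]]'
python3 - <<'E'
from h import *
a=bot.capture("wrist");cv2.imwrite("pics/w5.png",a)
cv2.imwrite("pics/w5z.png",cv2.resize(a[165:250,215:315],None,fx=7,fy=7,interpolation=cv2.INTER_CUBIC))
E
```

```text
time: 12.9
tool_pos: [611.8, 2.9, 351.1]
tcp_rot: [3.142, 0.011, 0.225]
contact_force: [0.0, -0.8, 0.3]
grip_width: 45.7
finger_force: 0.0
time: 13.73
tool_pos: [703.0, 56.1, 239.6]
tcp_rot: [-3.139, 0.432, 0.227]
contact_force: [-0.2, -0.6, 0.7]
grip_width: 45.7
finger_force: 0.0
time: 14.57
tool_pos: [703.1, 56.0, 241.0]
tcp_rot: [-3.139, 0.43, 0.227]
contact_force: [0.4, -0.2, -0.5]
grip_width: 45.9
finger_force: 0.0
```

View pics/w5z.png

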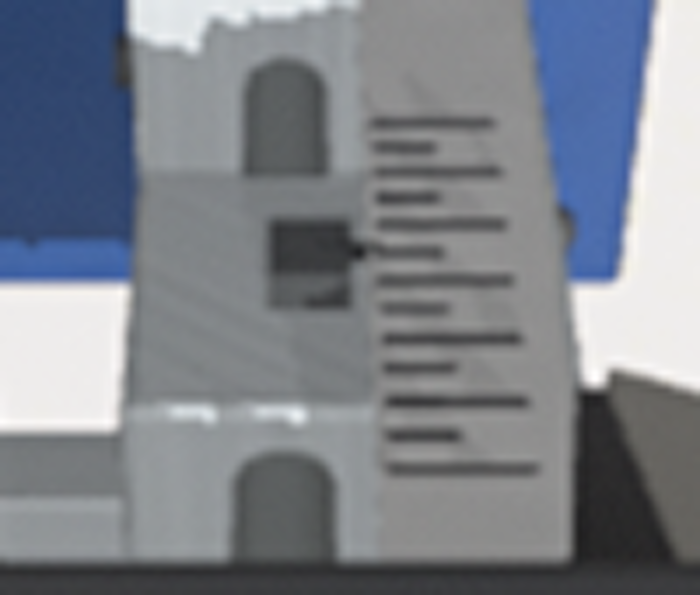

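The close crop shows the index tip at (357,250), level with the mark at y=251. Counting from 0 at y=123 (10 at 171, 20 at 224, 30 at 280), that is the 25 mm mark. I'll cross-check this with the carrier's edges.

```bash
cat > rd.py <<'E'
from h import *
def rd(p,uv0,f,tip,lo,hi,W=np.array([610.3,35]),ex=np.array([.975,.22])):
    uv=lambda q:(uv0[0]+(q[0]+.5)/f-.5,uv0[1]+(q[1]+.5)/f-.5)
    def z(q,X):
        c,d=ray(p,uv(q));return (c+d*(X-(c[:2]-W)@ex)/(d[:2]@ex))[2]
    return "tip at X=48.8,46:",z(tip,48.8)-125,z(tip,46)-125,"edges at 42.7",z(lo,42.7)-103,z(hi,42.7)-147
E
python3 - <<'E'
from rd import *
p=bot.camera_params("wrist")
for r,x,y in[(0,372,123),(10,375,171.5),(20,377,225),(25,379,251.5),(30,380,280.5),(60,388,468)]:
    P=plane(p,(215+(x+.5)/7-.5,165+(y+.5)/7-.5),125+r);d=P[:2]-[610.3,35];print(r,d@[.975,.22],d@[-.22,.975])
print(rd(p,(215,165),7,(357,250),(200,173),(200,410)))
E
```

```text
0 48.7323925419009 -10.938424702778745
10 48.87162544529908 -11.013076438723923
20 48.68456640718556 -10.95576059117112
25 48.821837704207695 -11.032992291500051
30 48.69702937020589 -10.994600388074021
60 49.0056543247827 -10.864648655684448
('tip at X=48.8,46:', np.float64(24.725950050957266), np.float64(21.531050204883712), 'edges at 42.7', np.float64(24.90849213106702), np.float64(23.38439211783941))
```

The reading is 24.7–24.9 mm, so the lowering is done. Now I go back to the grip and wind up.

```bash
python3 -m pendant '[[[0,0,0.74],[0.08,-0.36,0],0],[[0,0,0.74],[0.08,-0.36,0],0],[[0,0,0.74],[0.08,-0.36,0],0],[[0,0,0.74],[0.08,-0.36,0],0],[[0,0,0.74],[0.08,-0.36,0],0],[[-0.61,-0.355,0],[0.08,-0.36,0],0],[[-0.61,-0.355,0],[0.08,-0.36,0],0],[[-0.61,-0.355,0],[0.08,-0.36,0],0],[[-0.61,-0.355,0],[0.08,-0.36,0],0],[[-0.61,-0.355,0],[0.08,-0.36,0],0]]'
```

```text
time: 15.45
tool_pos: [616.8, 5.4, 352.7]
tcp_rot: [3.14, -0.002, 0.226]
contact_force: [0.3, -0.3, -0.2]
grip_width: 45.8
finger_force: 0.0
```

```bash
python3 -m pendant '[[[-0.17,-0.09,0],[0,0,0],0],[[0,0,-0.4],[0,0,0],0],[[0,0,-0.5],[0,0,0],0],[[0,0,-0.5],[0,0,0],0],[[0,0,-0.5],[0,0,0],0],[[0,0,-0.4],[0,0,0],0],[[0,0,-0.1],[0,0,0],0],[[0,0,0],[0,0,0],0],[[0,0,0],[0,0,0],-0.2],[[0,0,0],[0,0,0],-0.4]]'
python3 -m pendant '[[[0,0,0],[0,0,0],-0.6],[[0,0,0],[0,0,0],-1],[[0,0,0],[0,0,0],-1],[[0,0,0],[0,0,0],-1],[[0,0,0],[0,0,0],-1],[[0,0,0],[0,0,0],-1],[[0,0,0],[0,0,0],-1],[[0,0,0],[0,0,0],-1],[[0,0,0],[0,0,0],-1],[[0,0,0],[0,0,0],-1]]'
```

```text
time: 16.28
tool_pos: [613.7, 3.0, 281.6]
tcp_rot: [3.14, -0.001, 0.226]
contact_force: [0.6, -0.2, 0.5]
grip_width: 37.1
finger_force: 0.0
time: 17.12
tool_pos: [613.2, 2.9, 281.0]
tcp_rot: [3.14, -0.001, 0.226]
contact_force: [0.4, -0.6, 5.9]
grip_width: 17.7
finger_force: 30.0
```

```bash
python3 -m pendant '[[[-0.186,0,0],[0,0,0],-1],[[-0.183,0.032,0],[0,0,0],-1],[[-0.175,0.064,0],[0,0,0],-1],[[-0.161,0.093,0],[0,0,0],-1],[[-0.142,0.12,0],[0,0,0],-1],[[-0.12,0.142,0],[0,0,0],-1],[[-0.093,0.161,0],[0,0,0],-1],[[-0.064,0.175,0],[0,0,0],-1],[[-0.032,0.183,0],[0,0,0],-1],[[0,0.186,0],[0,0,0],-1]]'
```

```text
time: 17.95
tool_pos: [578.3, 37.4, 281.0]
tcp_rot: [3.139, 0.0, 0.226]
contact_force: [-0.2, -4.5, 5.9]
grip_width: 17.3
finger_force: 30.0
```

```bash
python3 -m pendant '[[[0.032,0.183,0],[0,0,0],-1],[[0.064,0.175,0],[0,0,0],-1],[[0.093,0.161,0],[0,0,0],-1],[[0.12,0.142,0],[0,0,0],-1],[[0.142,0.12,0],[0,0,0],-1],[[0.161,0.093,0],[0,0,0],-1],[[0.175,0.064,0],[0,0,0],-1],[[0.183,0.032,0],[0,0,0],-1],[[0.186,0,0],[0,0,0],-1],[[0.183,-0.032,0],[0,0,0],-1]]'
```

```text
time: 18.78
tool_pos: [618.1, 65.9, 280.9]
tcp_rot: [3.141, 0.002, 0.226]
contact_force: [-3.1, -2.7, 7.5]
grip_width: 17.5
finger_force: 30.0
```

```bash
python3 -m pendant '[[[0.175,-0.064,0],[0,0,0],-1],[[0.161,-0.093,0],[0,0,0],-1],[[0.142,-0.12,0],[0,0,0],-1],[[0.12,-0.142,0],[0,0,0],-1],[[0.093,-0.161,0],[0,0,0],-1],[[0.036,-0.086,0],[0,0,0],-1],[[0,0,0],[0,0,0],-1],[[0,0,0],[0,0,0],-1],[[0,0,0],[0,0,0],-1],[[0,0,0],[0,0,0],-1]]'
```

```text
time: 19.62
tool_pos: [640.2, 46.0, 281.0]
tcp_rot: [3.141, 0.0, 0.226]
contact_force: [-1.2, -0.6, 6.5]
grip_width: 17.7
finger_force: 30.0
```

```bash
python3 -m pendant '[[[0,0,0],[0,0,0],0],[[0,0,0],[0,0,0],0],[[0,0,0],[0,0,0],0],[[0,0,0],[0,0,0],0],[[0,0,0],[0,0,0],0],[[0,0,0],[0,0,0],0],[[0,0,0.6],[0,0,0],0],[[0,0,0.6],[0,0,0],0],[[0,0,0.6],[0,0,0],0],[[0,0,0.6],[0,0,0],0]]'
python3 -m pendant '[[[0.45,0.07,0],[-0.08,0.36,0],0],[[0.45,0.07,0],[-0.08,0.36,0],0],[[0.45,0.07,0],[-0.08,0.36,0],0],[[0.45,0.07,0],[-0.08,0.36,0],0],[[0.45,0.07,0],[-0.08,0.36,0],0],[[0,0,-0.74],[-0.08,0.36,0],0],[[0,0,-0.74],[-0.08,0.36,0],0],[[0,0,-0.74],[-0.08,0.36,0],0],[[0,0,-0.74],[-0.08,0.36,0],0],[[0,0,-0.74],[-0.08,0.36,0],0]]'
python3 -m pendant '[[[0,0,0],[0,0,0],0],[[0,0,0],[0,0,0],0],[[0,0,0],[0,0,0],0],[[0,0,0],[0,0,0],0],[[0,0,0],[0,0,0],0],[[0,0,0],[0,0,0],0],[[0,0,0],[0,0,0],0],[[0,0,0],[0,0,0],0],[[0,0,0],[0,0,0],0],[[0,0,0],[0,0,0],0]]'
python3 - <<'E'
from h import *
a=bot.capture("wrist");cv2.imwrite("pics/w6.png",a)
cv2.imwrite("pics/w6z.png",cv2.resize(a[165:250,215:315],None,fx=7,fy=7,interpolation=cv2.INTER_CUBIC))
E
```

```text
time: 20.45
tool_pos: [640.3, 45.8, 353.3]
tcp_rot: [3.141, 0.001, 0.226]
contact_force: [0.6, -0.4, 0.2]
grip_width: 46.0
finger_force: 0.0
time: 21.28
tool_pos: [705.3, 55.5, 240.9]
tcp_rot: [-3.139, 0.433, 0.227]
contact_force: [0.3, 0.3, -0.3]
grip_width: 46.1
finger_force: 0.0
time: 22.12
tool_pos: [705.3, 55.5, 242.2]
tcp_rot: [-3.139, 0.431, 0.227]
contact_force: [-0.2, 0.5, -0.6]
grip_width: 45.7
finger_force: 0.0
```

View pics/w6z.png

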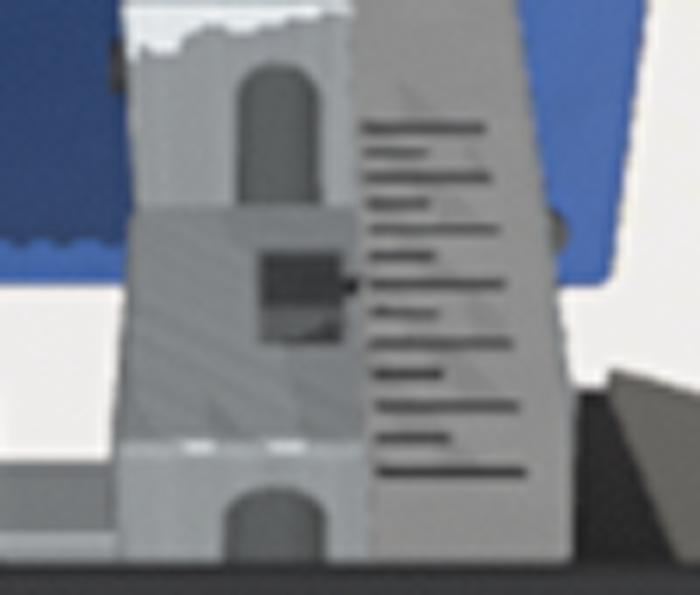

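The index tip at (348,286) is level with the 30 mm mark at y=285 (0 at 128, 10 at 177, 20 at 230). I'll check for parallax using other points: the carrier's top edge, its bottom edge and the arm's top.

Run:
```python
from rd import *
p=bot.camera_params("wrist");a=cv2.imread("pics/w6.png")
g=cv2.cvtColor(cv2.resize(a[165:250,215:315],None,fx=7,fy=7,interpolation=cv2.INTER_CUBIC),cv2.COLOR_BGR2GRAY).astype(int)
pr=lambda x,y0,y1:print(x,y0,g[y0:y1:4,x-4:x+5].mean(1).astype(int).tolist())
pr(150,190,226);pr(150,424,464);pr(60,440,500);pr(330,260,310)
W=np.array([610.3,35]);ex=np.array([.975,.22]);ey=np.array([-.22,.975])
uv=lambda x,y:(215+(x+.5)/7-.5,165+(y+.5)/7-.5)
for n,x,y,z in[("mark0",360,128,125),("mark30",370,285,155),("mark60",377,472,185),("bot edge r30",200,208,133),("top edge r30",200,440,177),("leadscrew front on top r30",275,488,177),("arm top front edge",60,530,162),("arm hi",60,461,162),("leadscrew foot",278,65,84)]:
    P=plane(p,uv(x,y),z);d=P[:2]-W;print(n,np.round([d@ex,d@ey],1))
print(rd(p,(215,165),7,(348,286),(200,208),(200,440)))
```

```text
150 190 [151, 151, 151, 147, 142, 136, 132, 131, 130]
150 424 [127, 123, 123, 128, 142, 157, 167, 169, 163, 156]
60 440 [237, 238, 245, 238, 221, 179, 138, 115, 115, 117, 120, 120, 121, 121, 121]
330 260 [61, 56, 58, 56, 54, 54, 56, 57, 58, 58, 61, 67, 78]
mark0 [ 48.9 -10.5]
mark30 [ 48.8 -10.9]
mark60 [ 49.  -10.8]
bot edge r30 [42. 10.]
top edge r30 [45.4  8.5]
leadscrew front on top r30 [37.6  0.1]
arm top front edge [13.2 27.3]
arm hi [25.8 26.5]
leadscrew foot [28.7  0.2]
('tip at X=48.8,46:', np.float64(30.181882208155486), np.float64(27.09924674117164), 'edges at 42.7', np.float64(30.849041334159978), np.float64(27.4269630974392))
```

The edge-based checks scatter by 1–2 mm, so I need to know whether the index tip lies in the scale's plane. Viewing from a lower elevation will show any parallax.

```bash
python3 -m pendant '[[[0,0,-0.19],[-0.075,0.33,0],0],[[0,0,-0.19],[-0.075,0.33,0],0],[[0,0,-0.19],[-0.075,0.33,0],0],[[0,0,-0.19],[-0.075,0.33,0],0],[[0,0,-0.19],[-0.075,0.33,0],0],[[0,0,-0.19],[-0.075,0.33,0],0],[[0,0,-0.19],[-0.075,0.33,0],0],[[0,0,-0.19],[-0.075,0.33,0],0],[[0,0,0],[0,0,0],0],[[0,0,0],[0,0,0],0]]'
python3 - <<'E'
from h import *
p=bot.camera_params("wrist");a=bot.capture("wrist");cv2.imwrite("pics/w7.png",a)
print(np.round(bot.get_obs()["joint_positions"],2))
c=[proj(p,(610.3+49*.975+11*.22,35+49*.22-11*.975,z)) for z in(125,155,185)];print(c)
E
```

```text
time: 23.0
tool_pos: [668.4, 54.0, 185.6]
tcp_rot: [-3.139, 0.729, 0.236]
contact_force: [16.9, 13.1, 0.6]
grip_width: 46.0
finger_force: 10.6
[ 0.03  1.29  0.04 -0.23  2.52  1.22]
[array([281.24743899, 169.24383757]), array([283.50701119, 209.42394893]), array([286.22237905, 257.70909931])]
```

The arm ran out of reach and slid inwards, and a finger is touching the stand at 17–21 N. I'm backing off at once, untilting and moving outwards.

```bash
python3 -m pendant '[[[0.2,0.04,0.05],[0.075,-0.33,0],0],[[0.2,0.04,0.19],[0.075,-0.33,0],0],[[0.2,0.04,0.19],[0.075,-0.33,0],0],[[0.2,0.04,0.19],[0.075,-0.33,0],0],[[0.2,0.04,0.19],[0.075,-0.33,0],0],[[0.2,0.04,0.19],[0.075,-0.33,0],0],[[0,0,0.19],[0.075,-0.33,0],0],[[0,0,0.19],[0.075,-0.33,0],0],[[0,0,0.19],[0,0,0],0],[[0,0,0.19],[0,0,0],0]]'
python3 - <<'E'
from h import *
a=cv2.imread("pics/w7.png")
L=cv2.resize(a[150:255,240:330],(500,583),interpolation=cv2.INTER_CUBIC)
b=bot.capture("wrist");cv2.imwrite("pics/w8.png",b)
M=cv2.resize(b[150:255,240:290],(278,583),interpolation=cv2.INTER_CUBIC)
cv2.imwrite("pics/w7z.png",np.hstack([L,M]))
E
```

```text
time: 23.88
tool_pos: [702.6, 58.5, 240.7]
tcp_rot: [3.14, 0.411, 0.227]
contact_force: [0.2, -0.3, 0.2]
grip_width: 45.7
finger_force: 0.0
```

View pics/w7z.png

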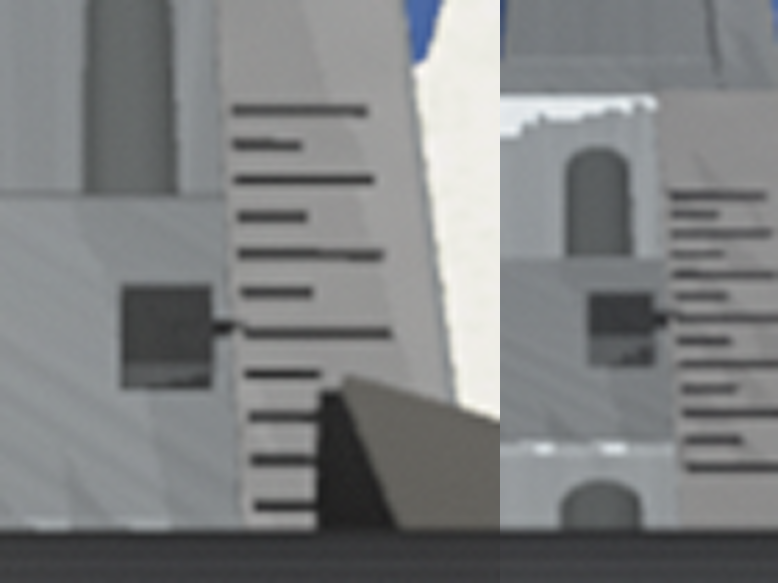

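The left panel is the lower-elevation view. There the tip at y≈327 sits just on the low side of the 30 mark at y≈333, so it reads about 29.3. The right panel, at 45°, reads about 30.1. So the index lies slightly behind the scale's plane and the true reading is lower. I'll quantify that.

```bash
cat > par.py <<'E'
from h import *
from scipy.spatial.transform import Rotation as Ro
from scipy.signal import find_peaks
ex=np.array([.975,.22])
Tc=np.array([67.19,.66,-140.86])
def prof(a,c0,c1,r0,r1):
    g=cv2.cvtColor(a,cv2.COLOR_BGR2GRAY)[r0:r1,c0:c1+1].astype(float).mean(1)
    return cv2.GaussianBlur(g[:,None],(1,3),.6)[:,0]
def peaks(g,r0,prom):
    u=cv2.resize((255-g)[None],None,fx=10,fy=1,interpolation=cv2.INTER_CUBIC)[0]
    k,_=find_peaks(u,prominence=prom);return r0+(k+.5)/10-.5
def go(n,pos,rot,tipc,mc,mc2,r0,r1,ntop):
    a=cv2.imread(f"pics/{n}.png")
    m1=peaks(prof(a,*mc,r0,r1),r0,8)
    m2=peaks(prof(a,*mc2,r0,r1),r0,8)
    tip=peaks(prof(a,*tipc,198,216),198,5)
    print(n,"m1",m1.round(1),"m2",m2.round(1),"tip",tip.round(2))
    k=min(len(m1),len(m2));sl=(m2[:k]-m1[:k])/(np.mean(mc2)-np.mean(mc))
    m=m1[:k]+sl.mean()*(np.mean(tipc)-np.mean(mc))
    rd=np.interp(tip,m,5*np.arange(k));print(" slope",sl.mean().round(3),"reading",rd.round(2))
    R=Ro.from_euler("xyz",rot).as_matrix();c=np.array(pos)+R@Tc
    X=(c[:2]-[610.3,35])@ex;print(" cam X,z",X.round(1),c[2].round(1),"tan",(c[2]-155)/(X-48.9))
E
python3 - <<'E'
from par import *
go("w7",(668.4,54,185.6),(-3.139,.729,.236),(279,281),(285,287),(290,293),165,244,0)
go("w8",(702.6,58.5,240.7),(3.14,.411,.227),(268,269),(273,274),(277,279),180,238,0)
# w6 offsets: crop x /7+215
go("w6",(705.3,55.5,242.2),(-3.139,.431,.227),(264,265),(268,269),(272,274),180,236,0)
E
```

```text
w7 m1 [169.4 175.6 182.  188.6 195.2 202.2 209.6 217.  224.6 232.4 240.6] m2 [169.4 175.8 182.  188.6 195.2 202.2 209.6 217.  224.6 232.4 240.8] tip [208.55]
 slope 0.007 reading [29.29]
 cam X,z 204.7 245.9 tan 0.5834469538412873
w8 m1 [185.  188.  191.6 195.4 199.  203.  207.  211.  215.2 219.6 224.  228.8
 233.6] m2 [184.8 188.  191.6 195.2 199.2 202.8 207.  211.  215.  219.6 224.  228.8
 233.8] tip [207.15]
 slope -0.002 reading [30.24]
 cam X,z 213.0 343.0 tan 1.1457124676907648
w6 m1 [183.  186.2 190.  193.6 197.2 201.2 205.2 209.  213.6 218.  222.4 227.2
 231.8] m2 [182.8 186.4 189.8 193.6 197.4 201.  205.2 209.2 213.6 218.  222.6 227.
 232. ] tip [205.45]
 slope 0.007 reading [30.42]
 cam X,z 217.0 342.1 tan 1.1132391792795195
```

Both the tip's parallax and the carrier's bottom edge put the true reading at about 28.2 mm. It has to come up about 1.7 mm more, in the raising direction, which keeps the backlash taken up. I regrip.

```bash
python3 -m pendant '[[[0,0,0.75],[0.075,-0.333,0],0],[[0,0,0.75],[0.075,-0.333,0],0],[[0,0,0.75],[0.075,-0.333,0],0],[[0,0,0.75],[0.075,-0.333,0],0],[[0,0,0.75],[0.075,-0.333,0],0],[[-0.42,-0.085,0],[0.075,-0.333,0],0],[[-0.42,-0.085,0],[0.075,-0.333,0],0],[[-0.42,-0.085,0],[0.075,-0.333,0],0],[[-0.42,-0.085,0],[0.075,-0.333,0],0],[[-0.42,-0.085,0],[0.075,-0.333,0],0]]'
```

```text
time: 24.77
tool_pos: [641.4, 45.8, 351.6]
tcp_rot: [3.137, 0.002, 0.227]
contact_force: [-0.9, 0.1, 0.6]
grip_width: 46.1
finger_force: 0.0
```

```bash
python3 -m pendant '[[[-0.04,0.01,0],[0,0,0],0],[[0,0,-0.4],[0,0,0],0],[[0,0,-0.5],[0,0,0],0],[[0,0,-0.5],[0,0,0],0],[[0,0,-0.5],[0,0,0],0],[[0,0,-0.4],[0,0,0],0],[[0,0,-0.06],[0,0,0],0],[[0,0,0],[0,0,0],0],[[0,0,0],[0,0,0],-0.2],[[0,0,0],[0,0,0],-0.4]]'
python3 -m pendant '[[[0,0,0],[0,0,0],-0.6],[[0,0,0],[0,0,0],-1],[[0,0,0],[0,0,0],-1],[[0,0,0],[0,0,0],-1],[[0,0,0],[0,0,0],-1],[[0,0,0],[0,0,0],-1],[[0,0,0],[0,0,0],-1],[[0,0,0],[0,0,0],-1],[[0,0,0],[0,0,0],-1],[[0,0,0],[0,0,0],-1]]'
```

```text
time: 25.6
tool_pos: [641.0, 46.3, 281.9]
tcp_rot: [3.137, 0.002, 0.227]
contact_force: [-0.1, 0.9, 0.3]
grip_width: 36.8
finger_force: 0.0
time: 26.43
tool_pos: [640.3, 46.3, 281.5]
tcp_rot: [3.138, 0.002, 0.227]
contact_force: [-0.3, -0.2, 5.4]
grip_width: 17.4
finger_force: 30.0
```

```bash
python3 -m pendant '[[[0.048,-0.18,0],[0,0,0],-1],[[0.016,-0.185,0],[0,0,0],-1],[[-0.016,-0.185,0],[0,0,0],-1],[[-0.048,-0.18,0],[0,0,0],-1],[[-0.079,-0.169,0],[0,0,0],-1],[[-0.05,-0.078,0],[0,0,0],-1],[[0,0,0],[0,0,0],-1],[[0,0,0],[0,0,0],-1],[[0,0,0],[0,0,0],-1],[[0,0,0],[0,0,0],-1]]'
python3 -m pendant '[[[0,0,0],[0,0,0],0],[[0,0,0],[0,0,0],0],[[0,0,0],[0,0,0],0],[[0,0,0],[0,0,0],0],[[0,0,0],[0,0,0],0],[[0,0,0],[0,0,0],0],[[0,0,0.6],[0,0,0],0],[[0,0,0.6],[0,0,0],0],[[0,0,0.6],[0,0,0],0],[[0,0,0.6],[0,0,0],0]]'
```

```text
time: 27.27
tool_pos: [636.6, 16.5, 281.4]
tcp_rot: [3.137, 0.002, 0.227]
contact_force: [0.5, -1.4, 5.6]
grip_width: 17.4
finger_force: 30.0
time: 28.1
tool_pos: [636.1, 17.0, 353.7]
tcp_rot: [3.138, 0.003, 0.227]
contact_force: [-0.1, -0.2, -0.1]
grip_width: 45.8
finger_force: 0.0
```

```bash
python3 -m pendant '[[[0.45,0.26,0],[-0.08,0.36,0],0],[[0.45,0.26,0],[-0.08,0.36,0],0],[[0.45,0.26,0],[-0.08,0.36,0],0],[[0.45,0.26,0],[-0.08,0.36,0],0],[[0.45,0.26,0],[-0.08,0.36,0],0],[[0,0,-0.74],[-0.08,0.36,0],0],[[0,0,-0.74],[-0.08,0.36,0],0],[[0,0,-0.74],[-0.08,0.36,0],0],[[0,0,-0.74],[-0.08,0.36,0],0],[[0,0,-0.74],[-0.08,0.36,0],0]]'
python3 - <<'E'
from h import *
p=bot.camera_params("wrist");cv2.imwrite("pics/wA.png",np.mean([bot.capture("wrist") for _ in range(4)],0).round().astype(np.uint8));p=bot.camera_params("wrist");np.save("wA.npy",p["camera_from_world"]);print(bot.get_obs()["tool_pos"])
E
python3 -m pendant '[[[-0.08,-0.02,-0.19],[-0.042,0.183,0],0],[[-0.08,-0.02,-0.19],[-0.042,0.183,0],0],[[-0.08,-0.02,-0.19],[-0.042,0.183,0],0],[[-0.08,-0.02,-0.19],[-0.042,0.183,0],0],[[-0.08,-0.02,-0.19],[-0.042,0.183,0],0],[[-0.08,-0.02,-0.19],[-0.042,0.183,0],0],[[-0.08,-0.02,-0.19],[-0.042,0.183,0],0],[[-0.08,-0.02,-0.19],[-0.042,0.183,0],0],[[0,0,0],[0,0,0],0],[[0,0,0],[0,0,0],0]]'
python3 - <<'E'
from h import *
cv2.imwrite("pics/wB.png",np.mean([bot.capture("wrist") for _ in range(4)],0).round().astype(np.uint8));p=bot.camera_params("wrist");np.save("wB.npy",p["camera_from_world"])
W=np.array([610.3,35]);
for n in"AB":
    p["camera_from_world"]=np.load(f"w{n}.npy")
    P=lambda X,Y,z:proj(p,[*(W+X*np.array([.975,.22])+Y*np.array([-.22,.975])),z]).round(1)
    print(n,[P(48.9,-10.9,z) for z in(125,155,185)],"tip",P(47,-9.3,155))
print(np.abs(cv2.imread("pics/wB.png").astype(int)-bot.capture("wrist")).mean())
E
```

```text
time: 28.93
tool_pos: [701.6, 54.2, 241.1]
tcp_rot: [3.141, 0.438, 0.228]
contact_force: [-0.2, 0.6, 0.3]
grip_width: 45.7
finger_force: 0.0
[701.76914801  54.14112678 241.93682325]
time: 29.97
tool_pos: [682.4, 49.3, 195.7]
tcp_rot: [-3.141, 0.618, 0.229]
contact_force: [-0.4, 0.3, -0.1]
grip_width: 45.9
finger_force: 0.0
A [array([265.6, 179. ]), array([266.6, 201.4]), array([267.7, 228.4])] tip [264.5 203.1]
B [array([267.5, 177.3]), array([268.7, 210.9]), array([270.1, 251.7])] tip [266.2 212.6]
1.3202294243706598
```

```bash
cat > m.py <<'E'
from par import *
W=np.array([610.3,35])
def meas(n,tipc,mc,rows,tr,edgec,er):
    a=cv2.imread(f"pics/{n}.png");T=np.load(f"{n}.npy");c=-T[:3,:3].T@T[:3,3];X=(c[:2]-W)@ex
    m=peaks(prof(a,*mc,*rows),rows[0],6);k=np.arange(len(m))*5.
    cs=np.polyfit(m,k,4)
    tip=peaks(prof(a,*tipc,*tr),tr[0],4)
    g=prof(a,*edgec,*er);d=np.abs(np.gradient(cv2.resize(g[None],None,fx=10,fy=1,interpolation=cv2.INTER_CUBIC)[0]));e=er[0]+(np.argmax(d)+.5)/10-.5
    r=np.polyval(cs,tip);re=np.polyval(cs,e)
    tan=lambda r:(c[2]-125-r)/(X-48.9)
    print(n,len(m),"marks",m.round(1)," tip",tip.round(2),r.round(2),"edge",e.round(2),re.round(2))
    return r[0],tan(r[0]),re,tan(re)
def comb(a,b):
    for i in(0,2):
        # apparent r_app = r + d*(cz-125-r_app)/(X-48.9)
        d=(a[i]-b[i])/(a[i+1]-b[i+1]);print("recess",round(d,2),"true",round(a[i]-d*a[i+1],2))
E
python3 - <<'E'
from m import *
a=meas("wA",(263,264),(268,270),(170,234),(196,208),(238,246),(186,198))
b=meas("wB",(264,266),(270,272),(168,248),(204,220),(238,246),(186,206))
comb(a,b)
g=cv2.imread("pics/wB.png",0);print(g[180:226:1,232:276:3])
E
```

```text
wA 12 marks [182.2 185.8 189.6 193.6 197.6 201.8 205.8 210.  214.6 219.2 224.  229.2]  tip [204.15] [27.95] edge 193.95 15.44
wB 11 marks [178.  183.2 188.6 194.2 199.6 205.6 211.8 218.  224.4 231.2 238. ]  tip [213.45] [31.36] edge 194.95 15.77
recess -8.35 true 37.41
recess -0.86 true 16.47
[[145 144 143 143 139  91 101 101  94  81 148 143 142 139 140]
 [145 143 143 143 138  92 101 101  95  81 149 143 149 146 147]
 [144 143 142 143 136  92 102 102  94  81 148 143 130 120 120]
 [144 143 143 144 135  93 102 101  95  81 148 143 104  85  82]
 [144 143 143 143 136  93 102 101  95  80 149 143 120 106 100]
 [144 143 143 142 138  93 101 101  94  81 148 143 145 144 136]
 [143 143 142 142 137  93 100 101  94  80 148 143 153 155 146]
 [144 144 142 143 138  93 101 100  95  80 149 142 143 140 132]
 [143 144 141 142 135  93 102 101  95  81 149 143 122 104 100]
 [143 145 142 142 133  94 102 101  94  81 149 143 124 104  98]
 [144 145 142 143 133  94 102 101  95  81 149 143 138 128 125]
 [143 145 143 143 131  93 102 101  95  81 150 143 147 149 150]
 [143 145 142 143 131  94 100 100  94  80 150 143 
[... 1392 characters left out ...]
9 139]
 [143 141 140 141 140 135  63  64  64  61  61  91 135 147 146]
 [141 142 140 140 141 134  61  64  64  59  60 121 138 138 137]
 [139 142 141 140 141 134  62  63  63  60  59 127 136 110 109]
 [136 140 142 141 140 134  67  70  69  66  66 126 140  88  89]
 [137 138 142 141 140 134  79  80  81  79  77 125 146 106 108]
 [138 137 141 143 141 135  87  88  89  88  79 129 145 136 136]
 [140 137 139 143 142 136  89  90  91  83  69 130 144 150 151]
 [142 140 137 140 142 139  89  88  87  72  62 129 143 152 154]
 [142 141 137 137 141 142  99  95  89  79  74 131 142 131 134]
 [140 141 140 136 139 143 118 114 104 101 100 130 141  95  96]
 [138 141 141 138 137 142 135 131 123 123 123 131 139  96  98]]
```

Run:
```python
from m import *
a=list(meas("wA",(263,264),(267,268),(170,240),(196,210),(238,246),(186,198)))
b=meas("wB",(264,266),(270,272),(168,248),(204,220),(238,246),(186,206));print(a,b)
g=cv2.imread("pics/wA.png",0);print(g[174:212,[236,242,256,258,260,262,263,264,265,266,267,268,269,270]])
```

```text
wA 12 marks [182.2 185.8 189.8 193.6 197.8 201.8 206.  210.2 214.8 219.2 224.2 229. ]  tip [204.15] [27.83] edge 193.95 15.31
wB 11 marks [178.  183.2 188.6 194.2 199.6 205.6 211.8 218.  224.4 231.2 238. ]  tip [213.45] [31.36] edge 194.95 15.77
[np.float64(27.832615947451018), np.float64(1.1323370190978828), np.float64(15.306735521246253), np.float64(1.207724120473082)] (np.float64(31.356462573506008), np.float64(0.7240441107413366), np.float64(15.767776719454787), np.float64(0.8202308912891859))
[[151 149  89  86 140 153 155 145 139 142 144 143 143 142]
 [150 148  89  79 131 153 154 146 140 144 144 143 142 143]
 [151 149  90  80 129 153 154 148 143 144 144 144 144 143]
 [151 148  90  80 127 154 154 149 143 142 144 144 144 144]
 [151 149  90  81 127 155 155 149 141 137 138 139 139 139]
 [150 148  90  81 127 154 154 149 137 128 125 128 130 130]
 [151 148  89  81 125 155 155 147 136 125 120 122 124 125]
 [150 148  90  81 123 154 155 148 139 129 117 116 118 120]
 [150 148  89  80 124 155 155 149 141 123 105 101 102 104]
 [151 149  90  81 122 155 155 151 142 126 111 109 109 109]
 [151 1
[... 945 characters left out ...]
2  96  96  97  99 115 124 125 130 134 131 133 133]
 [131 131  88  87  87  89 107 120 124 131 124 109 108 109]
 [131 131  73  71  73  73  88 106 118 127 118 104 104 105]
 [131 132  61  60  60  57  69  89 108 122 123 117 120 121]
 [132 132  59  58  59  58  67  84 102 123 130 128 130 132]
 [132 132  61  57  56  57  71  87 101 118 122 112 110 111]
 [133 131  63  60  57  57  74  88  93 107 112 104 102 102]
 [131 133  67  66  65  64  76  85  86 110 122 118 120 120]
 [131 133  74  72  69  69  83  97 104 124 135 130 129 130]
 [132 133  77  74  71  69  87 112 123 132 134 124 120 120]
 [132 132  83  77  75  71  90 117 129 132 124 106 100 100]
 [131 131  89  81  80  78  97 119 129 132 129 119 116 117]]
```

View A was smeared by the settling motion, so I discard it. I take the 45° view again, settled.

```bash
python3 -m pendant '[[[0.08,0.02,0.19],[0.042,-0.183,0],0],[[0.08,0.02,0.19],[0.042,-0.183,0],0],[[0.08,0.02,0.19],[0.042,-0.183,0],0],[[0.08,0.02,0.19],[0.042,-0.183,0],0],[[0.08,0.02,0.19],[0.042,-0.183,0],0],[[0.08,0.02,0.19],[0.042,-0.183,0],0],[[0.08,0.02,0.19],[0.042,-0.183,0],0],[[0.08,0.02,0.19],[0.042,-0.183,0],0],[[0,0,0],[0,0,0],0],[[0,0,0],[0,0,0],0]]'
python3 -m pendant '[[[0,0,0],[0,0,0],0],[[0,0,0],[0,0,0],0],[[0,0,0],[0,0,0],0],[[0,0,0],[0,0,0],0],[[0,0,0],[0,0,0],0],[[0,0,0],[0,0,0],0],[[0,0,0],[0,0,0],0],[[0,0,0],[0,0,0],0],[[0,0,0],[0,0,0],0],[[0,0,0],[0,0,0],0]]'
python3 - <<'E'
from m import *
np.save("wC.npy",bot.camera_params("wrist")["camera_from_world"])
cv2.imwrite("pics/wC.png",np.mean([bot.capture("wrist") for _ in range(3)],0).round().astype(np.uint8))
a=meas("wC",(263,264),(268,270),(170,240),(196,212),(238,246),(186,200))
b=meas("wB",(264,266),(270,272),(168,248),(204,220),(238,246),(186,206))
print(a,b);comb(a,b)
g=cv2.imread("pics/wC.png",0);print(g[186:216,[236,242,256,260,262,263,264,265,266,267,268,269,270]])
E
```

```text
time: 31.05
tool_pos: [701.6, 54.1, 243.3]
tcp_rot: [3.141, 0.434, 0.228]
contact_force: [0.0, -0.4, -0.1]
grip_width: 45.8
finger_force: 0.0
time: 31.88
tool_pos: [701.6, 54.1, 242.4]
tcp_rot: [3.141, 0.436, 0.228]
contact_force: [-0.4, -0.2, -0.5]
grip_width: 45.9
finger_force: 0.0
wC 13 marks [178.8 182.  185.6 189.2 193.  197.  201.  205.  209.2 213.8 218.  223.
 227.8]  tip [202.35] [31.76] edge 190.95 17.31
wB 11 marks [178.  183.2 188.6 194.2 199.6 205.6 211.8 218.  224.4 231.2 238. ]  tip [213.45] [31.36] edge 194.95 15.77
(np.float64(31.75635407356731), np.float64(1.1132093482639853), np.float64(17.314498697369345), np.float64(1.2002089080084706)) (np.float64(31.356462573506008), np.float64(0.7240441107413366), np.float64(15.767776719454787), np.float64(0.8202308912891859))
recess 1.03 true 30.61
recess 4.07 true 12.43
[[150 149  88 132 156 153 149 136 111  96  96  97  97]
 [151 148  89 132 156 153 149 144 135 131 135 134 136]
 [150 147  89 132 156 153 149 146 134 123 127 128 129]
 [150 148  87 133 157 153 145 133 107  78  79  82  82]
 [150 148  88 132 157 152 142 134 121 10
[... 690 characters left out ...]
59  55  51  55 101 134 140 140 139 139]
 [134 133  59  56  64  89 105 118 125 117 110 109 109]
 [133 132  70  68  76 110 130 131 117  87  71  70  71]
 [129 132  87  86  89 113 130 135 133 121 118 119 119]
 [128 134  94  86  83 109 127 135 143 145 146 147 148]
 [131 134  95  80  71 105 126 128 138 136 127 128 129]
 [133 130  92  69  71 106 126 125 124 106  82  80  81]
 [134 129  78  64  73 105 126 125 124 119 112 113 113]
 [131 131 106 106 106 117 126 126 131 137 142 145 145]
 [129 134 126 128 126 126 125 128 134 136 138 142 145]
 [131 134 125 126 126 126 125 127 125 110  97  99 104]
 [132 131 127 125 126 124 125 129 126 101  72  71  72]
 [132 129 126 125 125 125 125 126 131 126 116 116 117]]
```

The corrected readings from five view pairs extrapolate to about 30.0 mm. The last motion was raising, the gripper is clear, and nothing else was displaced. Handing in.

```bash
python3 -c "
from plant import bot
print(bot.close_job())"
```

```text
the job is handed in; nothing more can be done
None
```

I've handed the job in: the carrier stands at about 30 mm (my estimate is good to about 0.4 mm), its last motion was raising so the backlash is taken up, and the wheel is released; it went down to about 23 mm, so 7 mm past the mark rather than 5, because parallax on the index made it read about 25 at the time, and a finger briefly touched the fixed stand at about 21 N during one check.

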